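Set out the pin-inspection place

ROBOT

A 7-joint arm with a two-finger parallel gripper is mounted at the origin on a cart in front of the work surface, level with it; the furniture and walls round the work are solid. World frame = base frame: x ahead of the robot, y to its left, z up, the work surface at z = 0. Lengths are in m, angles in degrees, forces in N, time in s.
With the tool pointing down it reaches from about 0.4 to 0.9 m from the base axis. Payload 5.5 kg.
Tool frame: the origin (TCP) lies on the mounting face of the last link; the fingertips stand 178 mm ahead of it and the grasp point (between the pads) lies 159 mm ahead of it; z points along the fingers, y is the line along which they close (so a half turn about z gives the same grasp; the last joint's range is limited). The gripper opens to 92 mm and grips with 3 to 60 N. Pads are 19 mm wide; open, the fingers measure 130 mm over their backs; the gripper's body (75 mm by 190 mm) begins 47 mm behind the grasp point.
Start: joints at [88.992, 28.699, -24.465, 88.831, 12.651, 65.22, -12.049], TCP at [0.18, -0.625, 0.405] pointing down, gripper open.
Joint ranges: [-164.97, 164.97], [-17.58, 116.51], [-87.97, 89.64], [11.32, 138.91], [-80.73, 260.73], [10.89, 115.49], [-147.41, 147.41]. Speed limits (degrees/s): [147.25, 147.25, 180, 180, 180, 180, 180].

INTERFACE

Orientations are given as [roll, pitch, yaw] about the fixed x, y, z axes, in that order (R = Rz(yaw) Ry(pitch) Rx(roll)).
In Python, from cell import state, camera, camera_params, close_job, cut_out, mark_of gives the robot as it stands.
- The arm moves only by the tool play_rows, never from a script. Its argument "plan" is a list of rows, each a list of 7 numbers: the opening, from -1 (shut) to 1 (fully open), then the shift along the tool's x, y, z normalised to -1 to 1, where 1 is 25 mm, then the turn, a rotation vector about the tool's x, y, z normalised to -1 to 1, where 1 is 0.12 rad. A call has 1 to 20 rows; each row shifts and turns the commanded pose from where the row before left it, along the tool's axes as they then stand; what a row does not reach is not made up. A row lasts 1/12 s, in which the tool goes at most 41.7 mm and 7.16 degrees, less where a joint would pass 70% of its speed; a pose out of reach is approached as far as the arm can. A call with a number of a shift or a turn outside -1 to 1 is refused whole. A call with a gripper value outside its range is refused whole. The fingers move at their own pace and stop on an object; the grip force is fixed at half the most. Time passes only in rows, so rows that do not move let the fingers close. It gives the time, the measured TCP pose, the force, the opening and the grip force at its end, in the units of the state.
- state(): the state, without advancing time (a new reading comes with each control period).
- camera(name): name is "side" or "top" or "wrist"; returns the picture (480x640x3 uint8, red, green, blue); there is no depth.
- camera_params(name): a dict with "vertical_fov" (degrees; the focal length in pixels is half the picture's height over the tangent of half this angle, whatever the lens; pixels are square), "cx", "cy" (the principal point, pixels), "R" (3x3) and "t" (3): a world point X has camera coordinates R X + t; the wrist camera has in their place "hand_eye" (4x4, takes a point from camera to tool coordinates, whose origin is the TCP and whose axes are the flange's). Camera axes: x right, y down, z forward; pixel columns grow to the right and rows downward; lengths in m; the calibration is good to about 2 mm. A picture is of the moment at which its call begins: read the wrist's pose just before it. camera_params takes no time and is no camera call.
- close_job(): hands the job in; it is judged then, once.
Trained networks look in the newest picture that a camera, given by its name, has taken for a name from the list of things; names that differ only in an ending like _2 or _b are one class to them, and where a whole thing is asked for, a point or a joint stands for the part that bears it (a point fixed in the world has none). Each returns a list of dicts, best first, with "score" (0 to 1); they miss things now and then, are a little off and sometimes report something else, mostly with a low value. They report only what shows in the picture. A call takes as long as a camera call. They do not tell look-alikes from the thing itself.
- cut_out(camera, query): "mask" (480x640 bool, what is visible of it) and "bbox" ([left, top, right, bottom] in pixels, round what is visible of it).
- mark_of(camera, query): "xy" ([column, row] in pixels: a listed point, or the origin of a listed thing).
The state is a dict: "clock": time; "joint_pos": joint angles; "qvel": joint speeds; "tau": joint torques, N m; "eef_pos": TCP position; "eef_rot": TCP orientation; "contact_force": force on the tool from outside, world axes, zero at the start; "ft_torque": the same for the moment, N m; "gripper_width": finger opening in m; "finger_force": force on a finger pad.
Only numpy, scipy, OpenCV 4.12 (cv2) and the standard library are available. Lean on these libraries where they do the work, as an engineer would, in place of code of your own. Each camera call takes 0.05 s, during which the arm holds its last target. There are 200 camera calls.

TASK

Set out the inspection place on the grey-green mat: the brown pin nest flat in the middle of the mat, its long side along the mat's long side; round the nest and each about 2 cm clear of it, the loupe to its left, the blue cup to its right and the round black stamp behind it, each in line with the nest's middle. Seat the yellow cup fully down inside the blue cup, and leave everything standing upright and let go; left, right and behind follow the mat's edges as the robot sees them.

Things in the scene. Friction and masses are not known exactly. Their poses are not given: they have to be found in the camera images.
- mat: Grey-green rubber antistatic mat with a yellow border line and a steel stud near its far left corner; fixed to the table, 200 (x) x 300 (y) x 3 mm thick, top 3 mm above the table. Origin: centre of its underside. Its x axis points away from the robot ('behind'), its y axis (long side) to the left; yaw may vary from -0.5 to 0 rad.
- nest: Brown pin nest, a fixture block with a field of short pins: brown base 60 (x) x 90 (y) mm and 12 mm high, upper plate 44 x 70 mm up to 16 mm, two steel dowels at diagonal corners up to 22 mm. 0.12 kg, loose. Origin: centre of its underside, z up. Grasp the base across its 60 mm side (along its own x), tips close to the surface. Either end may face left.
- loupe: Black eye loupe, round, 38 mm in diameter, 36 mm high, standing upright, 25 g. Origin: centre of its underside. Grasp across the barrel from above.
- stamp: Black round hand stamp standing upright, 24 mm in diameter and 60 mm high with a narrower waist at about 29 mm height, 30 g. Origin: centre of its underside. Grasp at the waist.
- blue_cup: Open tapered blue plastic cup standing upright, 48 mm high: outside diameter 44 mm at the foot, 58 mm from 32 mm height up to the rim (straight band). Wall 3 mm, floor 4 mm thick; inside diameter 52 mm at the mouth, narrowing to 38 mm at the floor. 80 g. Origin: centre of its underside. Grasp across the band from above.
- yellow_cup: Open tapered yellow cup, upright, 68 mm high; outside diameter 34 mm at the foot, 48 mm from 36 mm height to the rim. Wall 3 mm, 50 g. Origin: centre of its underside. Fits the blue cup with 2 to 3 mm play; seated, its foot is 4 mm above the blue foot and its rim 24 mm above the blue rim: grasp it by the top 20 mm, so that the fingers stay above the blue rim.
Mind the look-alikes: they are no part of the job. Several things look just like the loupe: the one meant starts farthest from the robot's base.

How it is judged:
By the outcome, as a careful person would: the job done as asked, in the order asked, and still so for the second after the job is handed in, with the robot touching nothing.
It also fails if it takes over 120 s, if anything falls off the work surface, if the arm or the gripper's body presses on something with over 40 N, if the wrist force passes 120 N, or if a joint passes its speed limit or range.

## Working session

There is one attempt and no reset: what is moved stays moved. The work goes in short steps, Python scripts to look and compute and a tool call to move; the robot and the scene stay as the last step left them, time stands still between calls to the robot, and variables do not carry over. Pictures are saved under pics/ and viewed, at most 14 in all, crops included, and the job is handed in when it is done.

Besides the shell and the picture viewer there is one more tool, called after "Call:" as a command line: name --pt "numbers of a row" for each row, then --argument value for the rest. play_rows: Moves the arm, as the interface text tells. Its arguments: {"type":"object","properties":{"plan":{"type":"array"}},"required":["plan"]}

```bash
mkdir -p pics; ls; python3 - <<'E'
from cell import *
import cv2,numpy as np
s=state();print(s)
for n in ("side","top","wrist"):
    im=camera(n);cv2.imwrite(f"pics/{n}0.png",im[:,:,::-1])
    p=camera_params(n);print(n,{k:np.round(v,4).tolist() for k,v in p.items()})
    np.save(f"{n}0.npy",im)
    for q in ("mat","nest","loupe","stamp","blue_cup","yellow_cup"):
        print(q,[(np.round(d["xy"],1).tolist(),round(d["score"],2)) for d in mark_of(n,q)])
E
```

```text
pics
{'clock': 0.0, 'joint_pos': array([ 88.99294395,  28.75383182, -24.45328448,  88.89133362,
        12.65081605,  65.21942905, -12.04904156]), 'qvel': array([-0.12165465, -0.09917411,  0.01162431, -0.13338098, -0.07011245,
       -0.03349427, -0.01135699]), 'tau': array([ 7.92927767e-04, -5.66588044e+01, -5.81639126e+00, -2.79114372e+01,
       -6.88831578e-02,  3.06257978e-02,  1.57427039e-04]), 'eef_pos': array([ 0.1799644 , -0.62422188,  0.40367867]), 'eef_rot': array([-1.79888894e+02, -3.96254538e-03,  1.60905821e+01]), 'contact_force': array([-0.21796023, -0.77465825, -0.40316494]), 'ft_torque': array([ 0.01294871, -0.00068267, -0.01443441]), 'finger_force': 0.0, 'gripper_width': 0.09179834542477401}
side {'vertical_fov': 43.5055, 'cx': 319.6568, 'cy': 246.4388, 'R': [[0.9908, -0.1354, 0.008], [-0.0541, -0.4487, -0.892], [0.1244, 0.8833, -0.4519]], 't': [-0.524, 0.0114, 1.3831]}
mat [([318.6, 222.2], 0.81)]
nest [([359.1, 270.3], 0.95)]
loupe [([298.7, 333.5], 0.93), ([345.4, 348.9], 0.87)]
stamp [([378.4, 301.6], 0.84)]
blue_cup [([308.2, 308.6], 0.69), ([345.8, 346.4], 0.59), ([362.1, 268.4], 0.24)]
yellow_cup [([297.7, 272.6], 0.63)]
top {'vertical_fov': 52.6499, 'cx': 316.1658, 'cy': 247.839, 'R': [[0.0114, -0.9999, -0.0078], [-0.9814, -0.0097, -0.192], [0.1919, 0.0098, -0.9814]], 't': [-0.1363, 0.4973, 0.9723]}
mat [([209.9, 234.5], 0.72), ([387.4, 206.4], 0.47)]
nest [([329.3, 208.9], 0.7)]
loupe [([452.4, 245.2], 0.63), ([431.6, 280.3], 0.55)]
stamp [([389.1, 203.3], 0.58)]
blue_cup [([390.5, 272.0], 0.98)]
yellow_cup [([328.3, 269.3], 0.6), ([393.7, 269.7], 0.43)]
wrist {'vertical_fov': 58.7743, 'cx': 325.1115, 'cy': 235.1363, 'hand_eye': [[0.0001, -0.9552, -0.2958, 0.0819], [1.0, -0.0, 0.0003, 0.0006], [-0.0003, -0.2958, 0.9552, 0.02], [0.0, 0.0, 0.0, 1.0]]}
mat []
nest []
loupe []
stamp []
blue_cup []
yellow_cup []
```

View pics/top0.png

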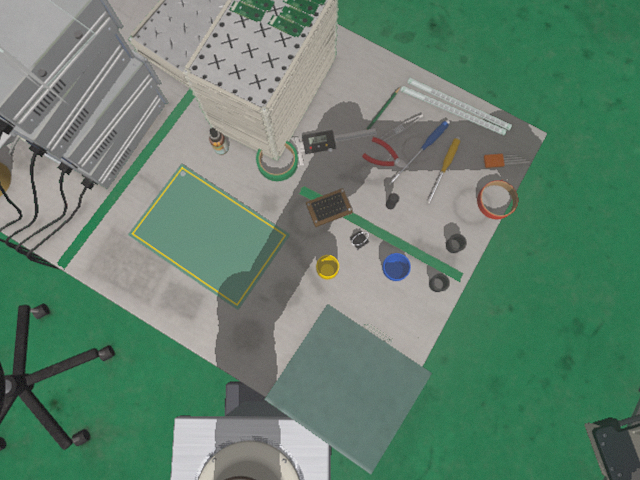

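View pics/side0.png

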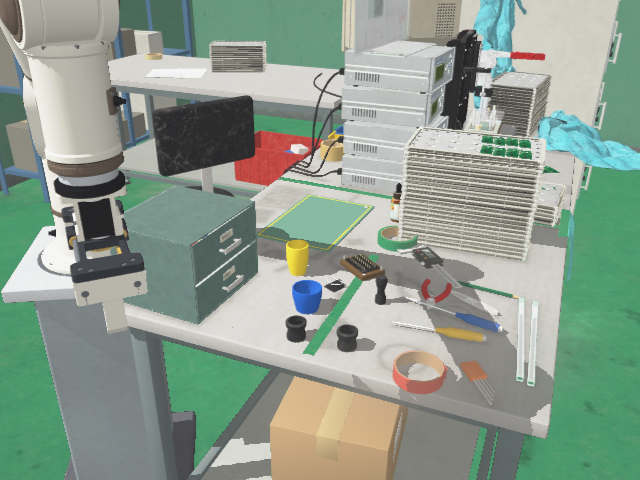

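Top view: mat with corners (182,166), (286,235), (238,305), (132,235). Nest is at (329,208), yellow cup (328,267), blue cup (396,267), stamp (392,201), and loupe candidates at (455,243) and (439,283). A green cabinet stands at (350,390), and the rack (265,80) lies beyond the mat.

```bash
cat > h.py <<'E'
import numpy as np,cv2
from cell import *
from scipy.spatial.transform import Rotation as Ro
def cam(n,s=None):
    p=camera_params(n);f=240/np.tan(np.radians(p["vertical_fov"]/2))
    K=np.array([[f,0,p["cx"]],[0,f,p["cy"]],[0,0,1]])
    if n=="wrist":
        T=np.eye(4);T[:3,:3]=Ro.from_euler("xyz",s["eef_rot"],degrees=True).as_matrix();T[:3,3]=s["eef_pos"]
        M=np.linalg.inv(T@np.array(p["hand_eye"]));return K,M[:3,:3],M[:3,3]
    return K,np.array(p["R"]),np.array(p["t"])
def ray(c,uv):
    K,R,t=c;d=R.T@np.linalg.solve(K,[uv[0],uv[1],1]);return -R.T@t,d/np.linalg.norm(d)
def onz(c,uv,z):
    o,d=ray(c,uv);return o+d*(z-o[2])/d[2]
def tri(cs,uvs):
    A=np.zeros((3,3));b=np.zeros(3);P=[]
    for c,u in zip(cs,uvs):
        o,d=ray(c,u);M=np.eye(3)-np.outer(d,d);A+=M;b+=M@o;P.append((M,o))
    x=np.linalg.solve(A,b);return x,max(np.linalg.norm(M@(x-o)) for M,o in P)
def proj(c,X):
    K,R,t=c;q=(np.atleast_2d(X)@R.T+t)@K.T;return q[:,:2]/q[:,2:]
E
python3 - <<'E'
from h import *
T=cam("top");S=cam("side")
print("cam",ray(T,(0,0))[0],ray(S,(0,0))[0])
im=cv2.cvtColor(np.load("top0.npy"),cv2.COLOR_RGB2HSV)
m=cv2.inRange(im,(20,90,60),(35,255,255)); 
cs=[c for c in cv2.findContours(m,0,1)[0]]
c=max(cs,key=cv2.contourArea);r=cv2.minAreaRect(c);bx=cv2.boxPoints(r);print("ylw",bx.round(1).tolist())
w=np.array([onz(T,b,.003) for b in bx]);print(w.round(4),np.linalg.norm(w-np.roll(w,1,0),axis=1).round(4))
print("ctr",w.mean(0))
P={"nest":((329.3,208.9),(359.1,270.3)),"stamp":((389.1,203.3),(378.4,301.6)),"blue":((390.5,272),(308.2,308.6)),"yel":((328.3,269.3),(297.7,272.6)),
"louA":((452.4,245.2),(345.4,348.9)),"louB":((431.6,280.3),(298.7,333.5)),"cabtop1":((328,305),(155,185)),"cabtop":((430,373),(256,200)),"cabtop2":((372,472),(193,246)),"ratt":((305,152),None)}
for k,(a,b) in P.items():
    if b is not None:
        x,e=tri([T,S],[a,b]);print(k,x.round(4),round(e,4),"r",np.hypot(*x[:2]).round(3))
    print("   z0",onz(T,a,0).round(4),onz(S,b,0).round(4) if b else "")
E
```

```text
cam [ 0.30308235 -0.14109029  1.04857288] [ 0.3477489  -1.28760711  0.63942032]
ylw [[130.89999389648438, 233.60000610351562], [179.60000610351562, 162.1999969482422], [285.8999938964844, 234.60000610351562], [237.1999969482422, 306.1000061035156]]
[[ 0.5356  0.2803  0.003 ]
 [ 0.7035  0.183   0.003 ]
 [ 0.5366 -0.0635  0.003 ]
 [ 0.3783  0.0376  0.003 ]] [0.2892 0.1941 0.2977 0.1878]
ctr [0.53847106 0.10936143 0.003     ]
nest [ 0.5959 -0.1589 -0.0016] 0.0016 r 0.617
   z0 [ 0.5971 -0.1589  0.    ] [ 0.5937 -0.1623  0.    ]
stamp [ 6.092e-01 -2.926e-01  2.000e-04] 0.002 r 0.676
   z0 [ 0.6114 -0.2928  0.    ] [ 0.6071 -0.293   0.    ]
blue [ 0.4614 -0.2941 -0.0052] 0.0046 r 0.547
   z0 [ 0.456  -0.2931  0.    ] [ 0.4651 -0.3013  0.    ]
yel [ 0.4599 -0.1576  0.0008] 0.0005 r 0.486
   z0 [ 0.4606 -0.1576  0.    ] [ 0.4596 -0.1562  0.    ]
louA [ 0.5171 -0.4316 -0.0053] 0.001 r 0.674
   z0 [ 0.517  -0.4302  0.    ] [ 0.5147 -0.4388  0.    ]
louB [ 4.384e-01 -3.819e-01 -2.000e-04] 0.0004 r 0.581
   z0 [ 0.4388 -0.3819  0.    ] [ 0.438  -0.3822  0.    ]
cabtop1 [ 0.2756 -0.1693  0.2317] 0.0907 r 0.323
   z0 [ 0.383  -0.1575  0.    ] [0.0988 0.4145 0.    ]
cabtop [ 0.3149 -0.32    0.2448] 0.0575 r 0.449
   z0 [ 0.2435 -0.3719  0.    ] [0.3872 0.2653 0.    ]
cabtop2 [ 0.1686 -0.2346  0.1374] 0.0845 r 0.289
   z0 [ 0.0482 -0.2485  0.    ] [2.289e-01 1.000e-04 0.000e+00]
   z0 [ 0.7316 -0.1024  0.    ]
```

```bash
python3 - <<'E'
from h import *
T=cam("top");S=cam("side")
for a,b in (((430,373),(193,246)),((328,305),(256,200)),((372,472),(128,205)),((338,2),(550,140)),((270,150),(528,257))):
    print(tri([T,S],[a,b]))
im=cv2.cvtColor(np.load("top0.npy"),cv2.COLOR_RGB2HSV)
m=cv2.inRange(im,(20,90,60),(35,255,255))
c=cv2.convexHull(max(cv2.findContours(m,0,1)[0],key=cv2.contourArea))
q=cv2.approxPolyDP(c,8,True)[:,0].astype(float);print(q.tolist())
w=np.array([onz(T,b,.003) for b in q]);print(w.round(4),w.mean(0));d=np.roll(w,-1,0)-w;print(np.linalg.norm(d,axis=1),np.degrees(np.arctan2(d[:,1],d[:,0])))
E
```

```text
(array([ 0.25638276, -0.33497836,  0.1665328 ]), np.float64(0.003422215024151104))
(array([ 0.37318709, -0.15475857,  0.17270069]), np.float64(0.003377187318265158))
(array([ 0.11950496, -0.22494094,  0.20743277]), np.float64(0.020379870968983374))
(array([ 0.94799221, -0.17542111,  0.26848963]), np.float64(0.02967825104661975))
(array([ 0.90299932, -0.05028686, -0.07519247]), np.float64(0.1326942032996267))
[[181.0, 167.0], [285.0, 234.0], [237.0, 305.0], [132.0, 234.0]]
[[ 0.6919  0.1791  0.003 ]
 [ 0.538  -0.0614  0.003 ]
 [ 0.3806  0.0382  0.003 ]
 [ 0.5347  0.2778  0.003 ]] [0.5362942 0.1084153 0.003    ]
[0.28553012 0.18618812 0.28488169 0.18557493] [-122.61975656  147.68785956   57.25598388  -32.11070896]
```

Call:
play_rows --pt "1 0 0 -0.5 0 0 0" --pt "1 1 0 -0.5 0 0 0" --pt "1 1 0 -0.5 0 0 0" --pt "1 1 0 -0.5 0 0 0" --pt "1 1 -0.5 0 0 0 0" --pt "1 1 -0.5 0 0 0 0" --pt "1 1 -0.5 0 0 0 0" --pt "1 1 -0.5 0 0 0 0" --pt "1 1 -0.5 0 0 0 0" --pt "1 1 -0.5 0 0 0 0"

```text
clock: 1.88
eef_pos: [0.3765, -0.4891, 0.456]
eef_rot: [179.9, -0.0, 16.1]
contact_force: [0.2, -0.9, -0.2]
gripper_width: 0.0918
finger_force: 0.0
```

Call:
play_rows --pt "1 0.9 -0.7 0 0 0 0" --pt "1 0.9 -0.7 0 0 0 0" --pt "1 0.9 -0.7 0 0 0 0" --pt "1 0.9 -0.7 0 0 0 0" --pt "1 0.9 -0.7 0 0 0 0" --pt "1 0.9 -0.7 0 0 0 0" --pt "1 0.9 -0.7 0 0 0 0" --pt "1 0.9 -0.7 0 0 0 0" --pt "1 0.9 -0.7 0 0 0 0" --pt "1 0 0 0 0 0 0" --pt "1 0 0 0 0 0 0"

```text
clock: 2.8
eef_pos: [0.5278, -0.2802, 0.456]
eef_rot: [180.0, -0.1, 16.4]
contact_force: [-0.9, -0.9, 0.3]
gripper_width: 0.0917
finger_force: 0.0
```

```bash
cat > look.py <<'E'
import sys
from h import *
def look(tag,qs,n="wrist"):
    s=state();im=camera(n);cv2.imwrite(f"pics/{tag}.png",im[:,:,::-1])
    c=cam(n,s);out={}
    for q in qs:
        ms=[d["xy"] for d in mark_of(n,q) if d["score"]>.3];out[q]=ms
        for m in ms: print(q,np.round(m,1),"z0",onz(c,m,0).round(4))
    np.savez(tag,im=im,K=c[0],R=c[1],t=c[2])
    print("tcp",s["eef_pos"].round(4),s["eef_rot"].round(2),"J",s["joint_pos"].round(1),"clk",round(s["clock"],2),"w",s["gripper_width"])
    return c,im,out
if __name__=="__main__": look(sys.argv[1],sys.argv[2:])
E
python3 look.py w1 nest stamp blue_cup yellow_cup loupe
```

```text
nest [223.7  77.1] z0 [ 0.6028 -0.1577  0.    ]
stamp [362.4 109.1] z0 [ 0.6123 -0.2946  0.    ]
blue_cup [323.8 250.1] z0 [ 0.4612 -0.2994  0.    ]
yellow_cup [191.6 211.3] z0 [ 0.4635 -0.1538  0.    ]
loupe [457.7 232.7] z0 [ 0.5204 -0.4312  0.    ]
loupe [395.6 296.1] z0 [ 0.4315 -0.3919  0.    ]
tcp [ 0.5278 -0.2802  0.456 ] [ 1.7997e+02 -8.0000e-02  1.6360e+01] J [ 51.8  22.2 -34.5  93.2  13.3  68.7 -59.2] clk 2.8 w 0.091695082530665
```

View pics/w1.png

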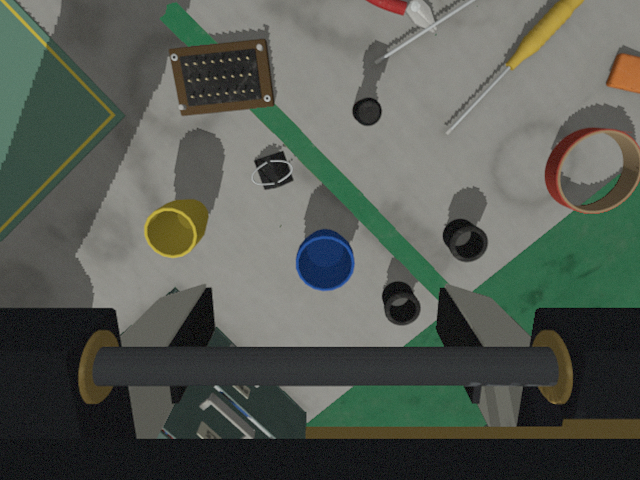

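The wrist view shows the nest at (222,77), yellow cup (175,230), blue cup (325,261), stamp (367,111) and loupes (466,240) and (401,303). The loupe at (466,240), world (0.52,-0.43), is farther from the base at r=0.67, so it is the one meant.

```bash
cat > nest.py <<'E'
import sys
from h import *
def fit(tag,pad=None):
    z=np.load(tag+".npz");c=(z["K"],z["R"],z["t"])
    m=max(cut_out("wrist","nest"),key=lambda d:d["score"])
    mk=m["mask"].astype(np.uint8);print("bbox",m["bbox"],m["score"])
    # fit silhouette: x,y,yaw,z of base box by matching convex hull area IoU
    from scipy.optimize import minimize
    def sil(p):
        P=[]
        for hx,hy,zz in ((.03,.045,0),(.03,.045,.012)):
            for a in(-1,1):
                for b in(-1,1): P.append((a*hx,b*hy,zz))
        P=np.array(P);R=Ro.from_euler("z",p[2]).as_matrix();q=proj(c,P@R.T+[p[0],p[1],p[3]])
        h=cv2.convexHull((q*16).round().astype(np.int32));o=np.zeros((480,640),np.uint8);cv2.fillConvexPoly(o,h,1,cv2.LINE_8,4);return o
    def f(v):
        o=sil([v[0]/100,v[1]/100,v[2]/10,Z]);return -(o&mk).sum()/(o|mk).sum()
    hull=cv2.findContours(mk,0,1)[0];hull=max(hull,key=cv2.contourArea)[:,0]
    mk[:]=0;cv2.fillPoly(mk,[hull],1)
    for Z in ([float(pad)] if pad else [0.,.003]):
        g=np.array([onz(c,u,Z+.008)[:2] for u in hull.astype(float)],np.float32)
        (cx,cy),wh,_=cv2.minAreaRect(g);best=None
        for y0 in np.radians(range(-90,90,15)):
            r=minimize(f,[cx*100,cy*100,y0*10],method="Nelder-Mead",options=dict(initial_simplex=[[cx*100,cy*100,y0*10],[cx*100+.5,cy*100,y0*10],[cx*100,cy*100+.5,y0*10],[cx*100,cy*100,y0*10+1.5]]))
            if best is None or r.fun<best.fun: best=r
        v=best.x;print("Z",Z,"xy",v[:2]/100,"yaw",np.degrees(v[2]/10),"iou",-best.fun,"rect",wh)
if __name__=="__main__": fit(*sys.argv[1:])
E
python3 nest.py w1
```

```text
bbox [171.2, 38.9, 273.3, 114.6] 0.71
Z 0.0 xy [ 0.68016292 -0.19251198] yaw 9.41878778473747 iou -0.0 rect (0.06045662239193916, 0.09175342321395874)
Z 0.003 xy [ 0.68019672 -0.19320945] yaw 9.41878778473747 iou -0.0 rect (0.06003300100564957, 0.09111044555902481)nest.py:17: RuntimeWarning: overflow encountered in scalar negative
  o=sil([v[0]/100,v[1]/100,v[2]/10,Z]);return -(o&mk).sum()/(o|mk).sum()
```

```bash
sed -i 's/-(o&mk).sum()\/(o|mk).sum()/-float((o\&mk).sum())\/float((o|mk).sum())/' nest.py; python3 nest.py w1
```

```text
bbox [171.2, 38.9, 273.3, 114.6] 0.71
Z 0.0 xy [ 0.60148749 -0.15872953] yaw 21.811632897084852 iou 0.9669397308367467 rect (0.06045662239193916, 0.09175342321395874)
Z 0.003 xy [ 0.60158361 -0.15973546] yaw 21.84352036869882 iou 0.9549263218722912 rect (0.06003300100564957, 0.09111044555902481)
```

Call:
play_rows --pt "1 0 0 0.45 0 0 -0.99" --pt "1 0 0 0.45 0 0 -0.99" --pt "1 0 0 0.45 0 0 -0.99" --pt "1 0 0 0.45 0 0 -0.99" --pt "1 0 0 0.45 0 0 -0.99" --pt "1 0 0 0.45 0 0 -0.99" --pt "1 0 0 0.45 0 0 -0.99" --pt "1 0 0 0.45 0 0 -0.99" --pt "1 0 0 0.45 0 0 -0.99" --pt "1 0 0 0.45 0 0 -0.99" --pt "1 0 0 0.45 0 0 -0.99" --pt "1 0 0 0.45 0 0 -0.99" --pt "1 0 0 0.45 0 0 -0.99" --pt "1 0 0 0.45 0 0 -0.99" --pt "1 0.7 0.9 0 0 0 0" --pt "1 0.7 0.9 0 0 0 0" --pt "1 0.7 0.9 0 0 0 0" --pt "1 0.7 0.9 0 0 0 0" --pt "1 0.7 0.9 0 0 0 0" --pt "1 0 0 0 0 0 0"

```text
clock: 4.87
eef_pos: [0.6017, -0.1534, 0.2982]
eef_rot: [179.7, -0.2, 111.8]
contact_force: [0.2, 1.1, 1.4]
gripper_width: 0.0917
finger_force: 0.0
```

```bash
python3 - <<'E'
from look import *
look("w2",["nest"])
from nest import fit
fit("w2",0.0)
E
```

```text
nest [317.7 233.9] z0 [ 0.6018 -0.1589  0.    ]
tcp [ 0.6017 -0.1534  0.2982] [ 1.7971e+02 -1.7000e-01  1.1180e+02] J [ 46.6  40.  -49.3  97.7  34.5  58.5   7.1] clk 4.87 w 0.09172404837017992
bbox [270.0, 166.4, 363.3, 303.2] 0.74
Z 0.0 xy [ 0.60230509 -0.1584765 ] yaw 21.685998628450722 iou 0.9624768499879217 rect (0.0609312579035759, 0.09343358874320984)
Z 0.003 xy [ 0.60254769 -0.1576462 ] yaw 23.378948618384758 iou 0.9411023622047244 rect (0.060255471616983414, 0.0923972949385643)
```

View pics/w2.png

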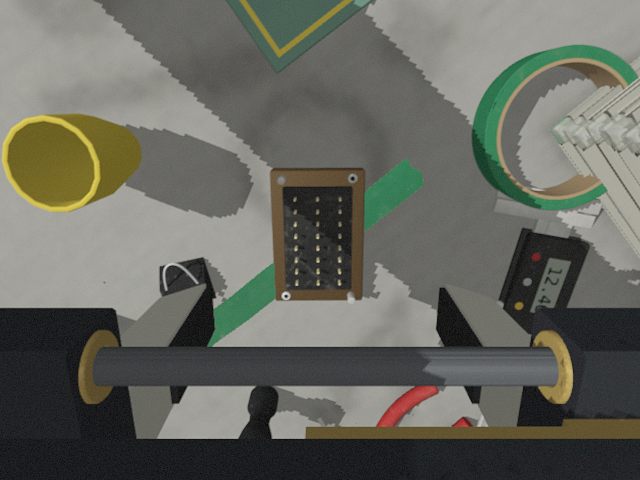

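The close view shows the nest centred at (317,234), standing on the table with clear space for both fingers.

Call:
play_rows --pt "1 -0.2 -0.06 0.5 0 0 0" --pt "1 0 0 0.9 0 0 0" --pt "1 0 0 0.9 0 0 0" --pt "1 0 0 0.9 0 0 0" --pt "1 0 0 0.7 0 0 0" --pt "1 0 0 0.5 0 0 0" --pt "1 0 0 0.2 0 0 0" --pt "1 0 0 0 0 0 0" --pt "0 0 0 0 0 0 0" --pt "-0.5 0 0 0 0 0 0" --pt "-0.5 0 0 0 0 0 0" --pt "-0.5 0 0 0 0 0 0" --pt "-0.5 0 0 0 0 0 0" --pt "-0.5 0 0 0 0 0 0" --pt "-0.5 0 0 0 0 0 0"

```text
clock: 6.27
eef_pos: [0.6003, -0.1654, 0.1831]
eef_rot: [179.9, 0.1, 111.4]
contact_force: [1.2, -0.3, 2.7]
gripper_width: 0.0594
finger_force: 30.0
```

Call:
play_rows --pt "-0.5 0 0 -0.5 0 0 0" --pt "-0.5 0 0 -1 0 0 0" --pt "-0.5 0 0 -1 0 0 0" --pt "-0.5 0 0 -1 0 0 0.5" --pt "-0.5 0 0 -0.8 0 0 0.95" --pt "-0.5 0 0 -0.8 0 0 0.95" --pt "-0.5 0 0 -0.8 0 0 0.95" --pt "-0.5 0 0 -0.8 0 0 0.95" --pt "-0.5 0 0 -0.8 0 0 0.95" --pt "-0.5 0 0 -0.8 0 0 0.95" --pt "-0.5 0 0 -0.8 0 0 0.95" --pt "-0.5 0 0 -0.8 0 0 0.7" --pt "-0.5 0.6 -0.6 0 0 0 0" --pt "-0.5 1 -1 0 0 0 0" --pt "-0.5 1 -1 0 0 0 0" --pt "-0.5 1 -1 0 0 0 0" --pt "-0.5 1 -1 0 0 0 0" --pt "-0.5 1 -1 0 0 0 0" --pt "-0.5 1 -1 0 0 0 0" --pt "-0.5 0.5 -0.6 0 0 0 0"

```text
clock: 7.93
eef_pos: [0.5416, 0.0862, 0.4305]
eef_rot: [-179.9, -0.1, 57.7]
contact_force: [1.0, -0.0, -1.2]
gripper_width: 0.059
finger_force: 30.0
```

Call:
play_rows --pt "-0.5 0 0 0 0 0 0" --pt "-0.5 0 0 0 0 0 0"

```text
clock: 8.1
eef_pos: [0.5427, 0.0829, 0.4302]
eef_rot: [180.0, 0.0, 57.6]
contact_force: [0.2, -1.0, -1.0]
gripper_width: 0.0595
finger_force: 30.0
```

```bash
python3 look.py w3 mat nest
```

```text
mat [304.  170.4] z0 [0.5371 0.1088 0.    ]
nest [325.6 286.2] z0 [ 0.4899 -0.0048  0.    ]
tcp [0.5427 0.0829 0.4302] [1.800e+02 3.000e-02 5.765e+01] J [ 26.4  21.1 -47.3 101.4  17.   65.  -58.6] clk 8.1 w 0.05946313643529916
```

View pics/w3.png

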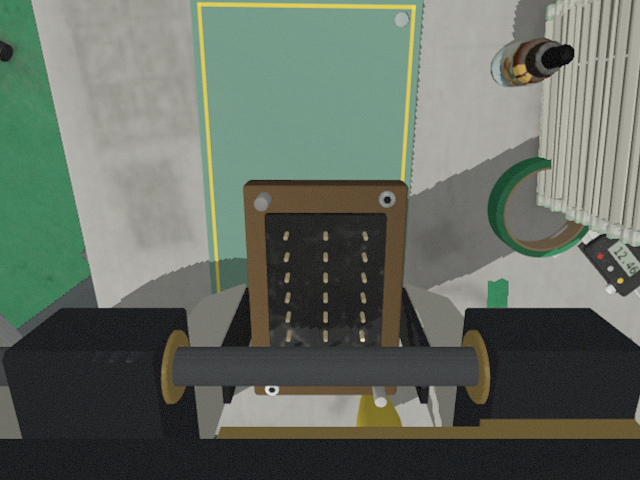

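The view shows the held nest in the middle and the mat's yellow line with far corners at (199,5) and (414,8). The rack is on the right from about column 545.

```bash
cat > matfit.py <<'E'
from h import *
z=np.load("w3.npz");c=(z["K"],z["R"],z["t"]);hsv=cv2.cvtColor(z["im"],cv2.COLOR_RGB2HSV)
m=cv2.inRange(hsv,(20,90,90),(35,255,255))
def line(x0,x1,y0,y1):
    ys,xs=np.nonzero(m[y0:y1,x0:x1]);w=np.array([onz(c,(x+x0,y+y0),.003)[:2] for x,y in zip(xs,ys)],np.float32)
    vx,vy,px,py=cv2.fitLine(w,cv2.DIST_HUBER,0,.001,.001).ravel();print(len(w),"ang",np.degrees(np.arctan2(vy,vx))%180);return np.array([px,py]),np.array([vx,vy])
L=line(190,225,20,270);Rr=line(395,418,30,165);F=line(210,385,0,12)
def X(a,b):
    t=np.linalg.solve(np.c_[a[1],-b[1]],b[0]-a[0]);return a[0]+t[0]*a[1]
A,B=X(L,F),X(Rr,F);print("corners",A,B,np.linalg.norm(A-B))
u=L[1] if L[1]@[-.5,-.8]>0 else -L[1]
print("yaw",np.degrees(np.arctan2(*( (B-A)[::-1]))), np.degrees(np.arctan2(u[1],u[0]))+90)
print("ctr est",(A+B)/2+u*.1425)
for p in((590,200),(640,235),(545,210)):print("z0",p,onz(c,p,0))
E
python3 matfit.py
```

```text
869 ang 57.004875
478 ang 57.037647
723 ang 147.03201
corners [0.5392803  0.27660704] [0.6936722  0.17646636] 0.18402448
yaw -32.96799 -32.995117
ctr est [0.53887534 0.10701953]
z0 (590, 200) [ 0.75877919 -0.06605052  0.        ]
z0 (640, 235) [ 7.87736176e-01 -1.27063546e-01  5.55111512e-17]
z0 (545, 210) [ 0.71728124 -0.05172791  0.        ]
```

```bash
python3 - <<'E'
from h import *
z=np.load("w3.npz");c=(z["K"],z["R"],z["t"]);s=state()
R=Ro.from_euler("xyz",s["eef_rot"],degrees=True).as_matrix()
zt=s["eef_pos"][2]-.183+.012
P=[onz(c,u,zt) for u in((246,185),(407,184))]
for p in P: print(R.T@(p-s["eef_pos"]))
off=(R.T@(np.mean(P,0)-s["eef_pos"]))-[.045,0,0];print("nest off",off)
tgt=np.array([.538,.1075]);a=np.radians(57.0);Rx=np.array([np.cos(a),np.sin(a)]);Ry=np.array([np.sin(a),-np.cos(a)])
t=tgt-off[0]*Rx;print("tcp tgt (y off 0)",t); d=t-s["eef_pos"][:2];print("dx,dy mm",d@Rx*1e3,d@Ry*1e3)
E
```

```text
[ 0.05506012 -0.03005412  0.17093912]
[0.05578052 0.02776093 0.17094956]
nest off [ 0.01042032 -0.0011466   0.17094434]
tcp tgt (y off 0) [0.53232469 0.09876078]
dx,dy mm 9.786226265166245 -20.162997022566486
```

Call:
play_rows --pt "-0.5 0.24 -0.4 0 0 0 0.1" --pt "-0.5 0.24 -0.4 0.4 0 0 0" --pt "-0.5 0 0 1 0 0 0" --pt "-0.5 0 0 1 0 0 0" --pt "-0.5 0 0 1 0 0 0" --pt "-0.5 0 0 1 0 0 0" --pt "-0.5 0 0 1 0 0 0" --pt "-0.5 0 0 1 0 0 0" --pt "-0.5 0 0 1 0 0 0" --pt "-0.5 0 0 1 0 0 0" --pt "-0.5 0 0 0.7 0 0 0" --pt "-0.5 0 0 0.4 0 0 0" --pt "-0.5 0 0 0 0 0 0" --pt "-0.5 0 0 0 0 0 0"

```text
clock: 9.42
eef_pos: [0.5338, 0.1014, 0.1922]
eef_rot: [-180.0, 0.0, 56.6]
contact_force: [0.1, -0.0, -0.7]
gripper_width: 0.0593
finger_force: 30.0
```

Call:
play_rows --pt "-0.5 0 0 0.13 0 0 -0.06" --pt "-0.5 0 0 0.11 0 0 0" --pt "-0.5 0 0 0 0 0 0" --pt "0 0 0 0 0 0 0" --pt "1 0 0 0 0 0 0" --pt "1 0 0 0 0 0 0" --pt "1 0 0 0 0 0 0" --pt "1 0 0 0 0 0 0" --pt "1 0 0 -0.5 0 0 0" --pt "1 0 0 -1 0 0 0" --pt "1 0 0 -1 0 0 0" --pt "1 0 0 -1 0 0 0" --pt "1 0 0 -1 0 0 0" --pt "1 0 0 -1 0 0 0" --pt "1 0 0 -1 0 0 0" --pt "1 0 0 -1 0 0 0" --pt "1 0 0 -0.5 0 0 0" --pt "1 0 0 0 0 0 0" --pt "1 0 0 0 0 0 0"

```text
clock: 11.0
eef_pos: [0.5334, 0.102, 0.3867]
eef_rot: [179.9, -0.0, 57.1]
contact_force: [0.2, -0.2, -1.0]
gripper_width: 0.0915
finger_force: 0.0
```

```bash
python3 - <<'E'
from look import *
c,im,o=look("w4",["mat","nest"])
from nest import fit
fit("w4",.003)
E
sed 's/w3/w4/; s/^L=.*//;/^def X/,$d' matfit.py >/dev/null
```

```text
nest [324.2 190.9] z0 [0.539  0.1079 0.    ]
tcp [0.5334 0.102  0.3867] [ 1.7992e+02 -2.0000e-02  5.7130e+01] J [ 23.7  23.4 -46.7 104.9  19.5  60.  -63.4] clk 11.0 w 0.0915154913070385
bbox [290.2, 137.6, 361.6, 247.9] 0.67
Z 0.003 xy [0.53985624 0.10723459] yaw -32.89165276426552 iou 0.9649484536082474 rect (0.09039999544620514, 0.06068618968129158)
```

View pics/w4.png

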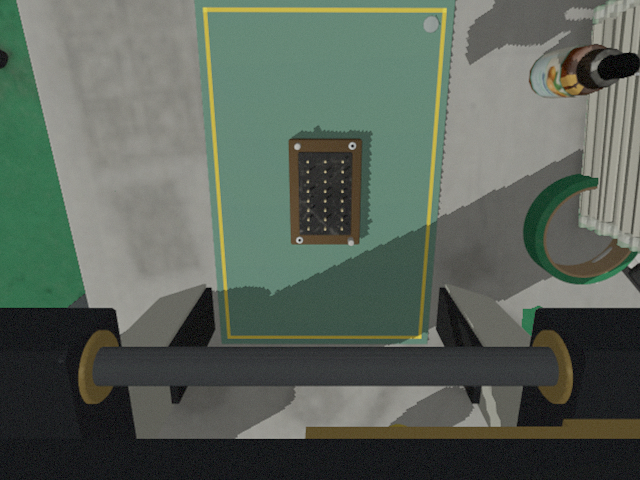

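The nest lies on the mat at (325,191), and all four yellow-line corners show: (205,10), (446,11), (421,338), (229,337).

```bash
python3 - <<'E'
from h import *
z=np.load("w4.npz");c=(z["K"],z["R"],z["t"])
w=np.array([onz(c,p,.003)[:2] for p in((205,10),(446,11),(421,338),(229,337))]);print(w,np.linalg.norm(w-np.roll(w,-1,0),axis=1))
M=w.mean(0);a=np.radians(-33);X=np.array([np.cos(a),np.sin(a)]);Y=np.array([-np.sin(a),np.cos(a)])
print("ctr",M);N=np.array([.5395,.1073]);d=N-M;print("nest rel mm",d@X*1e3,d@Y*1e3)
for n,x,y in(("loupe",0,.084),("blue",0,-.093),("stamp",.062,0)):print(n,N+x*X+y*Y)
E
```

```text
[[ 0.53896502  0.27631576]
 [ 0.69411306  0.17532807]
 [ 0.5394915  -0.06342484]
 [ 0.38454562  0.03829806]] [0.18512004 0.28444819 0.18535311 0.28372131]
ctr [0.5392788  0.10662926]
nest rel mm -0.1797953492312804 0.6830003296214214
loupe [0.58524968 0.17774833]
blue [0.48884857 0.02930364]
stamp [0.59149758 0.07353238]
```

Call:
play_rows --pt "1 -0.6 0.4 0 0 0 0" --pt "1 -1 0.6 0 0 0 0" --pt "1 -1 0.6 0 0 0 0" --pt "1 -1 0.6 0 0 0 0" --pt "1 -1 0.6 0 0 0 0" --pt "1 -1 0.6 0 0 0 0" --pt "1 -1 0.6 0 0 0 0" --pt "1 -1 0.6 0 0 0 0" --pt "1 -1 0.6 0 0 0 0" --pt "1 -1 0.6 0 0 0 0" --pt "1 -1 0.6 0 0 0 0" --pt "1 -1 0.6 0 0 0 0" --pt "1 -0.4 0.2 0 0 0 0" --pt "1 0 0 0 0 0 1" --pt "1 0 0 0 0 0 1" --pt "1 0 0 0 0 0 1" --pt "1 0 0 0 0 0 1" --pt "1 0 0 0 0 0 1" --pt "1 0 0 0 0 0 1"

```text
clock: 12.78
eef_pos: [0.5217, -0.2466, 0.3851]
eef_rot: [-179.9, 0.1, 15.6]
contact_force: [0.7, 0.2, -0.5]
gripper_width: 0.0918
finger_force: 0.0
```

Call:
play_rows --pt "1 -0.3 1 0.3 0 0 0" --pt "1 -0.3 1 0.3 0 0 0" --pt "1 -0.3 1 0.3 0 0 0" --pt "1 -0.3 1 0.3 0 0 0" --pt "1 -0.3 1 0.3 0 0 0" --pt "1 -0.3 1 0.3 0 0 0" --pt "1 -0.3 1 0.3 0 0 0" --pt "1 0 0 0 0 0 0" --pt "1 0 0 0 0 0 0"

```text
clock: 13.53
eef_pos: [0.5182, -0.4313, 0.3313]
eef_rot: [-179.8, 0.1, 15.7]
contact_force: [0.5, 0.1, 0.2]
gripper_width: 0.0917
finger_force: 0.0
```

```bash
cat > cyl.py <<'E'
from look import *
from scipy.optimize import minimize
PR={"loupe":[(.019,0),(.019,.036)],"stamp":[(.012,0),(.012,.06)],"blue_cup":[(.022,0),(.029,.032),(.029,.048)],"yellow_cup":[(.017,0),(.024,.036),(.024,.068)]}
def cylfit(c,q,cams="wrist",z0=0.,near=None,minscore=.3):
    for d in cut_out(cams,q):
        if d["score"]<minscore: continue
        mk=d["mask"].astype(np.uint8);h=max(cv2.findContours(mk,0,1)[0],key=cv2.contourArea);mk[:]=0;cv2.fillPoly(mk,[h],1)
        a=np.linspace(0,2*np.pi,40)
        P=np.concatenate([np.c_[r*np.cos(a),r*np.sin(a),0*a+z] for r,z in PR[q]])
        def f(v,zz):
            pr=proj(c,P+[v[0]/100,v[1]/100,zz]);o=np.zeros_like(mk);cv2.fillConvexPoly(o,cv2.convexHull((pr*16).round().astype(np.int32)),1,cv2.LINE_8,4)
            return -float((o&mk).sum())/float((o|mk).sum())
        m=h[:,0].mean(0);g=onz(c,m,z0+.02)[:2]*100
        for zz in (z0,):
            r=minimize(f,g,args=(zz,),method="Nelder-Mead",options=dict(initial_simplex=[g,g+[1,0],g+[0,1]]))
            print(q,"score",round(d["score"],2),"bbox",np.round(d["bbox"]),"z",zz,"xy",(r.x/100).round(4),"iou",round(-r.fun,3),"r",round(float(np.hypot(*r.x))/100,3))
if __name__=="__main__":
    c,im,o=look(sys.argv[1],[]);
    for q in sys.argv[2:]: cylfit(c,q)
E
python3 cyl.py w5 loupe
```

```text
tcp [ 0.5182 -0.4313  0.3313] [-1.7983e+02  1.1000e-01  1.5730e+01] J [ 56.1  36.  -27.2  88.5  18.   60.2 -50. ] clk 13.53 w 0.09174327245072794
loupe score 0.77 bbox [217. 283. 274. 348.] z 0.0 xy [ 0.4336 -0.3926] iou 0.873 r 0.585
loupe score 0.69 bbox [300. 194. 354. 257.] z 0.0 xy [ 0.5187 -0.4315] iou 0.88 r 0.675
```

View pics/w5.png

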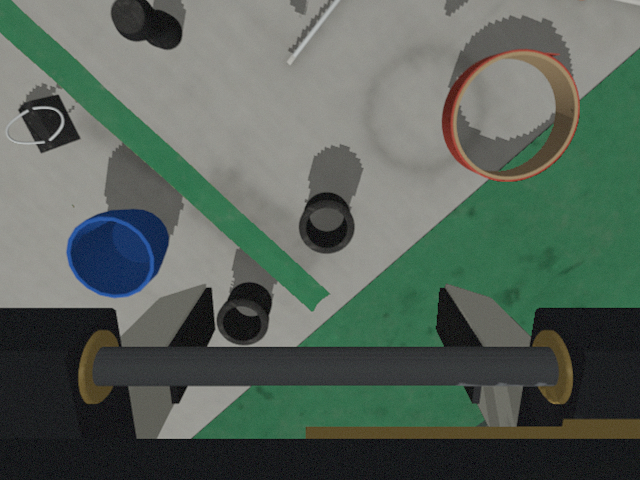

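Loupe A is centred at (327,222), directly under the tool; loupe B (243,312) and the blue cup stay clear of the fingers.

Call:
play_rows --pt "1 0 0 0.5 0 0 0" --pt "1 0 0 1 0 0 0" --pt "1 0 0 1 0 0 0" --pt "1 0 0 1 0 0 0" --pt "1 0 0 1 0 0 0" --pt "1 0 0 0.8 0 0 0" --pt "1 0 0 0.5 0 0 0" --pt "1 0 0 0.1 0 0 0" --pt "0 0 0 0 0 0 0" --pt "-0.8 0 0 0 0 0 0" --pt "-0.8 0 0 0 0 0 0" --pt "-0.8 0 0 0 0 0 0" --pt "-0.8 0 0 0 0 0 0" --pt "-0.8 0 0 0 0 0 0" --pt "-0.8 0 0 0 0 0 0" --pt "-0.8 0 0 0 0 0 0" --pt "-0.8 0 0 0 0 0 0"

```text
clock: 15.05
eef_pos: [0.5192, -0.4303, 0.1864]
eef_rot: [180.0, -0.0, 15.9]
contact_force: [-0.1, 0.1, 2.6]
gripper_width: 0.0363
finger_force: 20.2
```

Call:
play_rows --pt "-0.8 0 0 -0.5 0 0 0" --pt "-0.8 0 0 -1 0 0 0" --pt "-0.8 0 0 -1 0 0 0" --pt "-0.8 0 0 -1 0 0 0" --pt "-0.8 0 0 -1 0 0 0" --pt "-0.8 0 0 0 0 0 -1" --pt "-0.8 0 0 0 0 0 -1" --pt "-0.8 0 0 0 0 0 -1" --pt "-0.8 0 0 0 0 0 -1" --pt "-0.8 0 0 0 0 0 -1" --pt "-0.8 0 0 0 0 0 -1" --pt "-0.8 0 0 0 0 0 0"

```text
clock: 16.05
eef_pos: [0.519, -0.4304, 0.2994]
eef_rot: [180.0, -0.0, 57.4]
contact_force: [-0.3, -0.5, 0.3]
gripper_width: 0.0363
finger_force: 30.0
```

Call:
play_rows --pt "-0.8 0.6 -0.3 0 0 0 0" --pt "-0.8 1 -0.5 0 0 0 0" --pt "-0.8 1 -0.5 0 0 0 0" --pt "-0.8 1 -0.5 0 0 0 0" --pt "-0.8 1 -0.5 0 0 0 0" --pt "-0.8 1 -0.5 0 0 0 0" --pt "-0.8 1 -0.5 0 0 0 0" --pt "-0.8 1 -0.5 0 0 0 0" --pt "-0.8 1 -0.5 0 0 0 0" --pt "-0.8 1 -0.5 0 0 0 0" --pt "-0.8 1 -0.5 0 0 0 0" --pt "-0.8 1 -0.5 0 0 0 0" --pt "-0.8 1 -0.5 0 0 0 0" --pt "-0.8 1 -0.5 0 0 0 0" --pt "-0.8 1 -0.5 0 0 0 0" --pt "-0.8 1 -0.5 0 0 0 0" --pt "-0.8 1 -0.5 0 0 0 0" --pt "-0.8 1 -0.5 0 0 0 0" --pt "-0.8 1 -0.5 0 0 0 0" --pt "-0.8 0.9 -0.5 0 0 0 0"

```text
clock: 17.72
eef_pos: [0.5781, 0.114, 0.2995]
eef_rot: [180.0, -0.0, 56.9]
contact_force: [0.6, 0.5, -0.9]
gripper_width: 0.0365
finger_force: 30.0
```

Call:
play_rows --pt "-0.8 1 -0.5 0 0 0 0" --pt "-0.8 0.9 -0.5 0 0 0 0" --pt "-0.8 0 0 0 0 0 0" --pt "-0.8 0 0 0 0 0 0"

```text
clock: 18.05
eef_pos: [0.5823, 0.1681, 0.2995]
eef_rot: [-180.0, -0.1, 57.2]
contact_force: [0.8, -0.6, 0.2]
gripper_width: 0.036
finger_force: 30.0
```

Call:
play_rows --pt "-0.8 0.39 -0.11 0 0 0 0" --pt "-0.8 0 0 0.5 0 0 0" --pt "-0.8 0 0 1 0 0 0" --pt "-0.8 0 0 1 0 0 0" --pt "-0.8 0 0 1 0 0 0" --pt "-0.8 0 0 0.6 0 0 0" --pt "-0.8 0 0 0 0 0 0" --pt "-0.8 0 0 0 0 0 0"

```text
clock: 18.72
eef_pos: [0.5855, 0.1747, 0.1953]
eef_rot: [-179.9, 0.1, 57.1]
contact_force: [0.4, -0.1, 0.5]
gripper_width: 0.0362
finger_force: 30.0
```

Call:
play_rows --pt "-0.8 0.08 -0.06 0.1 0 0 0" --pt "-0.8 0 0 0.12 0 0 0" --pt "-0.8 0 0 0 0 0 0" --pt "-0.3 0 0 0 0 0 0" --pt "0.2 0 0 0 0 0 0" --pt "1 0 0 0 0 0 0" --pt "1 0 0 0 0 0 0" --pt "1 0 0 0 0 0 0" --pt "1 0 0 -0.5 0 0 0" --pt "1 0 0 -1 0 0 0" --pt "1 0 0 -1 0 0 0" --pt "1 0 0 -1 0 0 0" --pt "1 0 0 -1 0 0 0" --pt "1 0 0 -1 0 0 0" --pt "1 0 0 -0.5 0 0 0" --pt "1 0 0 0 0 0 0" --pt "1 0 0 0 0 0 0"

```text
clock: 20.13
eef_pos: [0.5856, 0.1777, 0.3413]
eef_rot: [179.9, -0.0, 57.1]
contact_force: [-0.3, 0.1, 0.4]
gripper_width: 0.0914
finger_force: 0.0
```

```bash
python3 - <<'E'
from cyl import *
c,im,o=look("w6",["nest"]);cylfit(c,"loupe",z0=.003)
E
```

```text
nest [323.2 310.6] z0 [0.5403 0.1067 0.    ]
tcp [0.5856 0.1777 0.3413] [ 1.7992e+02 -4.0000e-02  5.7120e+01] J [ 11.1  32.8 -41.8  97.5  24.9  59.3 -72. ] clk 20.13 w 0.09143170072949713
loupe score 0.58 bbox [299. 193. 354. 257.] z 0.003 xy [0.5859 0.1745] iou 0.898 r 0.611
```

View pics/w6.png

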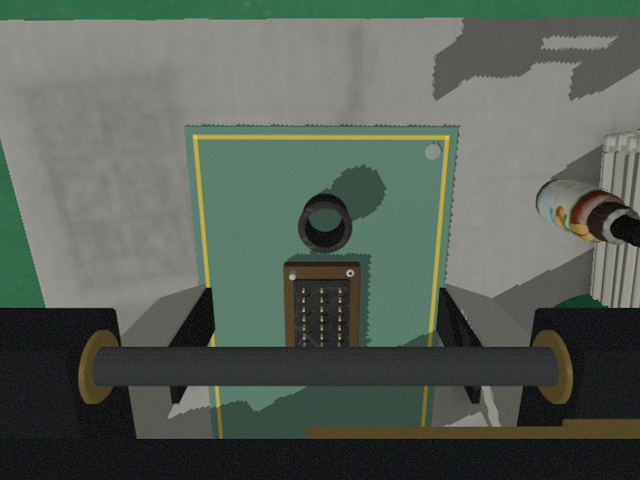

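The loupe stands at (326,222), just ahead of the nest and about 2 cm clear of it.

Call:
play_rows --pt "1 -0.7 0.2 0 0 0 0" --pt "1 -1 0.35 0 0 0 0" --pt "1 -1 0.35 0 0 0 0" --pt "1 -1 0.35 0 0 0 0" --pt "1 -1 0.35 0 0 0 0" --pt "1 -1 0.35 0 0 0 0" --pt "1 -1 0.35 0 0 0 0" --pt "1 -1 0.35 0 0 0 0" --pt "1 -1 0.35 0 0 0 0" --pt "1 -1 0.35 0 0 0 0" --pt "1 -1 0.35 0 0 0 0" --pt "1 -1 0.35 0 0 0 0" --pt "1 -1 0.35 0 0 0 0" --pt "1 -1 0.35 0 0 0 0" --pt "1 -1 0.3 0 0 0 0" --pt "1 -1 0.3 0 0 0 0" --pt "1 -1 0.3 0 0 0 0" --pt "1 -1 0.3 0 0 0 0" --pt "1 -1 0.3 0 0 0 0" --pt "1 0 0 0 0 0 0"

```text
clock: 21.95
eef_pos: [0.4602, -0.3057, 0.3388]
eef_rot: [-179.9, 0.2, 56.7]
contact_force: [-0.3, -1.2, -1.2]
gripper_width: 0.0917
finger_force: 0.0
```

```bash
cat >> cyl.py <<'E'
E
python3 cyl.py w7 blue_cup yellow_cup stamp
```

```text
tcp [ 0.4602 -0.3057  0.3388] [-1.7987e+02  1.6000e-01  5.6680e+01] J [ 61.2  26.  -38.4 106.1  19.7  54.7 -19.3] clk 21.95 w 0.09166860096877628
blue_cup score 0.62 bbox [279. 174. 368. 260.] z 0.0 xy [ 0.4643 -0.2996] iou 0.965 r 0.553
yellow_cup score 0.81 bbox [124.   0. 225.  65.] z 0.0 xy [ 0.4612 -0.1547] iou 0.978 r 0.486
stamp score 0.75 bbox [480.  64. 549. 104.] z 0.0 xy [ 0.609  -0.2933] iou 0.813 r 0.676
```

Call:
play_rows --pt "1 0.28 0 0.3 0 0 0" --pt "1 0 0 0.5 0 0 0" --pt "1 0 0 1 0 0 0" --pt "1 0 0 1 0 0 0" --pt "1 0 0 0.7 0 0 0" --pt "1 0 0 0 0 0 0" --pt "1 0 0 0 0 0 0"

```text
clock: 22.73
eef_pos: [0.4668, -0.2922, 0.2518]
eef_rot: [-179.8, -0.0, 57.3]
contact_force: [0.1, 0.8, 0.1]
gripper_width: 0.0919
finger_force: 0.0
```

```bash
python3 cyl.py w8 blue_cup
```

```text
tcp [ 0.4668 -0.2922  0.2518] [-1.7981e+02 -5.0000e-02  5.7260e+01] J [ 56.6  33.  -34.8 109.4  25.6  45.7 -25. ] clk 22.73 w 0.09185623867959072
blue_cup score 0.86 bbox [267. 229. 388. 348.] z 0.0 xy [ 0.4641 -0.2996] iou 0.955 r 0.552
```

Call:
play_rows --pt "1 -0.3 0.07 0 0 0 0" --pt "1 0 0 0.5 0 0 0" --pt "1 0 0 0.8 0 0 0" --pt "1 0 0 0.5 0 0 0" --pt "1 0 0 0.2 0 0 0" --pt "0.5 0 0 0 0 0 0" --pt "-0.5 0 0 0 0 0 0" --pt "-0.5 0 0 0 0 0 0" --pt "-0.5 0 0 0 0 0 0" --pt "-0.5 0 0 0 0 0 0" --pt "-0.5 0 0 0 0 0 0" --pt "-0.5 0 0 0 0 0 0"

```text
clock: 23.83
eef_pos: [0.4644, -0.301, 0.2038]
eef_rot: [180.0, 0.0, 57.1]
contact_force: [-2.7, 0.4, 5.0]
gripper_width: 0.0576
finger_force: 30.0
```

Call:
play_rows --pt "-0.5 0 0 -0.5 0 0 0" --pt "-0.5 0 0 -1 0 0 0" --pt "-0.5 0 0 -1 0 0 0" --pt "-0.5 0 0 -1 0 0 0" --pt "-0.5 0 0 -1 0 0 0" --pt "-0.5 0 0 -0.5 0 0 0" --pt "-0.5 0.6 -0.3 0 0 0 0" --pt "-0.5 1 -0.55 0 0 0 0" --pt "-0.5 1 -0.55 0 0 0 0" --pt "-0.5 1 -0.55 0 0 0 0" --pt "-0.5 1 -0.55 0 0 0 0" --pt "-0.5 1 -0.55 0 0 0 0" --pt "-0.5 1 -0.55 0 0 0 0" --pt "-0.5 1 -0.55 0 0 0 0" --pt "-0.5 1 -0.55 0 0 0 0" --pt "-0.5 1 -0.55 0 0 0 0" --pt "-0.5 1 -0.55 0 0 0 0" --pt "-0.5 0.9 -0.55 0 0 0 0" --pt "-0.5 0 0 0 0 0 0" --pt "-0.5 0 0 0 0 0 0"

```text
clock: 25.5
eef_pos: [0.4867, 0.0284, 0.3284]
eef_rot: [180.0, -0.0, 57.4]
contact_force: [0.3, -1.3, -0.4]
gripper_width: 0.0578
finger_force: 30.0
```

Call:
play_rows --pt "-0.5 0 0 0.5 0 0 0" --pt "-0.5 0 0 1 0 0 0" --pt "-0.5 0 0 1 0 0 0" --pt "-0.5 0 0 1 0 0 0" --pt "-0.5 0 0 0.5 0 0 0" --pt "-0.5 0 0 0 0 0 0" --pt "-0.5 0 0 0 0 0 0"

```text
clock: 26.08
eef_pos: [0.4867, 0.0259, 0.2276]
eef_rot: [-179.9, 0.1, 57.1]
contact_force: [-0.3, -1.6, -1.2]
gripper_width: 0.0579
finger_force: 30.0
```

Call:
play_rows --pt "-0.5 0.12 0 0.4 0 0 0" --pt "-0.5 0 0 0.3 0 0 0" --pt "-0.5 0 0 0.13 0 0 0" --pt "-0.5 0 0 0 0 0 0" --pt "-0.5 0 0 0 0 0 0"

```text
clock: 26.5
eef_pos: [0.4887, 0.0292, 0.2076]
eef_rot: [180.0, 0.0, 57.1]
contact_force: [-0.3, -0.4, -1.0]
gripper_width: 0.0579
finger_force: 30.0
```

Call:
play_rows --pt "-0.5 0 0 0.05 0 0 0" --pt "0.35 0 0 0 0 0 0" --pt "1 0 0 0 0 0 0" --pt "1 0 0 0 0 0 0" --pt "1 0 0 0 0 0 0" --pt "1 0 0 0 0 0 0" --pt "1 0 0 -0.4 0 0 0" --pt "1 0 0 -1 0 0 0" --pt "1 0 0 -1 0 0 0" --pt "1 0 0 -1 0 0 0" --pt "1 0 0 -1 0 0 0" --pt "1 0 0 -1 0 0 0" --pt "1 0 0 -0.5 0 0 0" --pt "1 0 0 0 0 0 0" --pt "1 0 0 0 0 0 0"

```text
clock: 27.75
eef_pos: [0.4886, 0.0289, 0.3541]
eef_rot: [179.9, -0.0, 57.1]
contact_force: [-0.7, 1.2, 0.3]
gripper_width: 0.0919
finger_force: 0.0
```

```bash
python3 - <<'E'
from cyl import *
c,im,o=look("w9",["nest"]);cylfit(c,"loupe",z0=.003);cylfit(c,"blue_cup",z0=.003)
from nest import fit
fit("w9",.003)
E
```

```text
nest [320.8  84.3] z0 [0.539  0.1087 0.    ]
tcp [0.4886 0.0289 0.3541] [179.91  -0.    57.11] J [ 32.9  19.9 -46.6 113.8  18.   53.5 -55.7] clk 27.75 w 0.09193450638587534
blue_cup score 0.75 bbox [282. 180. 368. 264.] z 0.003 xy [0.4908 0.0291] iou 0.957 r 0.492
bbox [277.8, 12.6, 365.5, 149.5] 0.98
Z 0.003 xy [0.53990153 0.10722451] yaw -32.49515352355051 iou 0.9738640245985651 rect (0.09080325812101364, 0.0611797571182251)
```

View pics/w9.png

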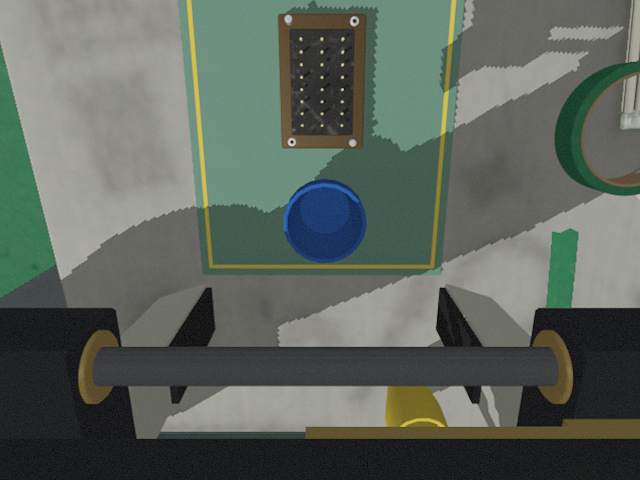

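The blue cup stands at (325,222), in line with the nest (321,80). The stamp is next.

Call:
play_rows --pt "1 0 0 0 0 0 -1" --pt "1 0 0 0 0 0 -1" --pt "1 0 0 0 0 0 -1" --pt "1 0 0 0 0 0 -1" --pt "1 0 0 0 0 0 -1" --pt "1 0 0 0 0 0 -1" --pt "1 0 0 0 0 0 -1" --pt "1 0 0 0 0 0 -1" --pt "1 0 0 0 0 0 -1" --pt "1 0 0 0 0 0 -1" --pt "1 0 0 0 0 0 -1" --pt "1 0 0 0 0 0 -1" --pt "1 0 0 0 0 0 -1" --pt "1 0 0 0 0 0 -0.1"

```text
clock: 29.17
eef_pos: [0.4884, 0.029, 0.3528]
eef_rot: [180.0, -0.1, 147.5]
contact_force: [-0.6, -0.2, -0.6]
gripper_width: 0.0918
finger_force: 0.0
```

Call:
play_rows --pt "1 -0.6 -0.4 0 0 0 0" --pt "1 -1 -0.7 0 0 0 0" --pt "1 -1 -0.7 0 0 0 0" --pt "1 -1 -0.7 0 0 0 0" --pt "1 -1 -0.7 0 0 0 0" --pt "1 -1 -0.7 0 0 0 0" --pt "1 -1 -0.7 0 0 0 0" --pt "1 -1 -0.7 0 0 0 0" --pt "1 -1 -0.7 0 0 0 0" --pt "1 -1 -0.7 0 0 0 0" --pt "1 -1 -0.8 0 0 0 0" --pt "1 -0.5 -0.6 0 0 0 0" --pt "1 0 0 0 0 0 0" --pt "1 0 0 0 0 0 0"

```text
clock: 30.33
eef_pos: [0.6119, -0.2928, 0.3523]
eef_rot: [180.0, -0.1, 146.9]
contact_force: [0.8, 0.4, 0.5]
gripper_width: 0.0919
finger_force: 0.0
```

```bash
python3 cyl.py w10 stamp
```

```text
tcp [ 0.6119 -0.2928  0.3523] [ 1.7999e+02 -1.1000e-01  1.4690e+02] J [ 59.1  45.2 -57.4  86.3  39.3  70.5  52.8] clk 30.33 w 0.09191270127767319
stamp score 0.56 bbox [304. 195. 340. 240.] z 0.0 xy [ 0.6096 -0.2934] iou 0.803 r 0.676
```

View pics/w10.png

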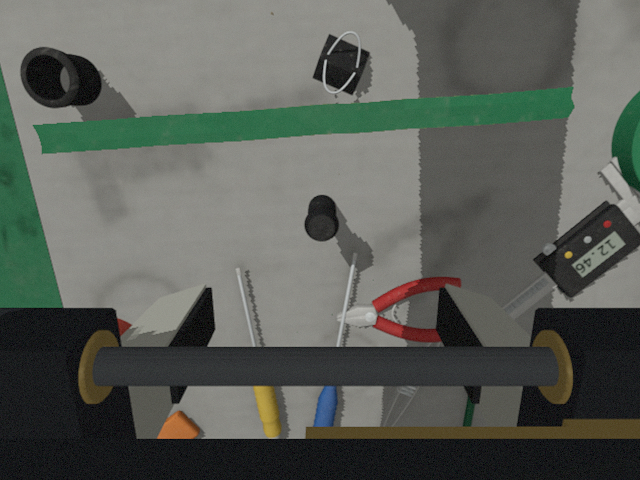

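The stamp stands at (321,218), with the screwdriver tip (354,255) clear of where the fingers come down.

Call:
play_rows --pt "1 0.06 -0.07 0.5 0 0 0" --pt "1 0 0 1 0 0 0" --pt "1 0 0 1 0 0 0" --pt "1 0 0 1 0 0 0" --pt "1 0 0 1 0 0 0" --pt "1 0 0 1 0 0 0" --pt "1 0 0 0.7 0 0 0" --pt "1 0 0 0.35 0 0 0" --pt "0.5 0 0 0 0 0 0" --pt "-0.2 0 0 0 0 0 0" --pt "-0.6 0 0 0 0 0 0" --pt "-0.8 0 0 0 0 0 0" --pt "-1 0 0 0 0 0 0" --pt "-1 0 0 0 0 0 0" --pt "-1 0 0 0 0 0 0" --pt "-1 0 0 0 0 0 0" --pt "-1 0 0 0 0 0 0" --pt "-1 0 0 0 0 0 0"

```text
clock: 31.93
eef_pos: [0.61, -0.2921, 0.19]
eef_rot: [180.0, 0.0, 147.2]
contact_force: [0.2, -0.4, -1.1]
gripper_width: 0.0299
finger_force: 0.0
```

Call:
play_rows --pt "-1 0 0 0 0 0 0" --pt "-1 0 0 0 0 0 0" --pt "-1 0 0 0 0 0 0" --pt "-1 0 0 0 0 0 0" --pt "-1 0 0 0 0 0 0"

```text
clock: 32.35
eef_pos: [0.61, -0.292, 0.1899]
eef_rot: [180.0, -0.0, 147.2]
contact_force: [0.0, 0.4, -0.6]
gripper_width: 0.0207
finger_force: 30.0
```

Call:
play_rows --pt "-1 0 0 -0.5 0 0 0" --pt "-1 0 0 -1 0 0 0" --pt "-1 0 0 -1 0 0 0" --pt "-1 0 0 -1 0 0 0" --pt "-1 0 0 -1 0 0 0" --pt "-1 0.4 0.6 0 0 0 0" --pt "-1 0.65 0.9 0 0 0 0" --pt "-1 0.65 0.9 0 0 0 0" --pt "-1 0.65 0.9 0 0 0 0" --pt "-1 0.65 0.9 0 0 0 0" --pt "-1 0.65 0.9 0 0 0 0" --pt "-1 0.65 0.9 0 0 0 0" --pt "-1 0.65 0.9 0 0 0 0" --pt "-1 0.65 0.9 0 0 0 0" --pt "-1 0.65 0.9 0 0 0 0" --pt "-1 0.65 0.9 0 0 0 0" --pt "-1 0.65 0.9 0 0 0 0" --pt "-1 0.65 0.9 0 0 0 0" --pt "-1 0.3 0.5 0 0 0 0"

```text
clock: 33.93
eef_pos: [0.5915, 0.0776, 0.3041]
eef_rot: [179.9, -0.0, 147.5]
contact_force: [-0.0, 0.1, -0.2]
gripper_width: 0.0209
finger_force: 30.0
```

Call:
play_rows --pt "-1 0 0 0 0 0 0" --pt "-1 0 0 0 0 0 0"

```text
clock: 34.1
eef_pos: [0.5923, 0.0744, 0.3034]
eef_rot: [180.0, 0.1, 147.4]
contact_force: [-0.4, -1.1, -0.2]
gripper_width: 0.0207
finger_force: 30.0
```

Call:
play_rows --pt "-1 0 -0.04 0.5 0 0 0" --pt "-1 0 0 1 0 0 0" --pt "-1 0 0 1 0 0 0" --pt "-1 0 0 1 0 0 0" --pt "-1 0 0 0.6 0 0 0" --pt "-1 0 0 0 0 0 0" --pt "-1 0 0 0 0 0 0"

```text
clock: 34.68
eef_pos: [0.5918, 0.0713, 0.1992]
eef_rot: [-179.9, -0.1, 147.1]
contact_force: [0.6, 0.1, 0.1]
gripper_width: 0.0209
finger_force: 30.0
```

Call:
play_rows --pt "-1 0.05 0.06 0.12 0 0 0" --pt "-1 0 0 0.12 0 0 0" --pt "-1 0 0 0 0 0 0" --pt "-0.5 0 0 0 0 0 0" --pt "-0.2 0 0 0 0 0 0" --pt "0.3 0 0 0 0 0 0" --pt "0.8 0 0 0 0 0 0" --pt "0.8 0 0 0 0 0 0" --pt "0.8 0 0 0 0 0 0" --pt "1 0 0 -0.4 0 0 0" --pt "1 0 0 -1 0 0 0" --pt "1 0 0 -1 0 0 0" --pt "1 0 0 -1 0 0 0" --pt "1 0 0 -1 0 0 0" --pt "1 0 0 -1 0 0 0" --pt "1 0 0 -1 0 0 0" --pt "1 0 0 0 0 0 0" --pt "1 0 0 0 0 0 0"

```text
clock: 36.18
eef_pos: [0.5921, 0.0746, 0.3562]
eef_rot: [179.9, 0.2, 147.2]
contact_force: [0.1, -0.9, 0.6]
gripper_width: 0.0916
finger_force: 0.0
```

```bash
python3 cyl.py w11 stamp; python3 - <<'E'
from cyl import *
c,im,o=look("t1",["loupe","blue_cup","stamp","nest"],"top")
E
```

```text
tcp [0.5921 0.0746 0.3562] [179.89   0.18 147.21] J [ 33.1  38.1 -60.8  98.8  36.4  65.2  18.6] clk 36.18 w 0.0916010349693908
stamp score 0.74 bbox [304. 195. 338. 242.] z 0.0 xy [0.5943 0.0734] iou 0.806 r 0.599
loupe [178.1 217. ] z0 [0.5753 0.1789 0.    ]
loupe [435.4 282.8] z0 [ 0.4334 -0.3899  0.    ]
tcp [0.5914 0.0739 0.3536] [-1.7995e+02 -1.0000e-02  1.4720e+02] J [ 33.   38.2 -60.6  98.9  36.5  65.1  18.6] clk 36.28 w 0.09180514163968907
```

View pics/w11.png

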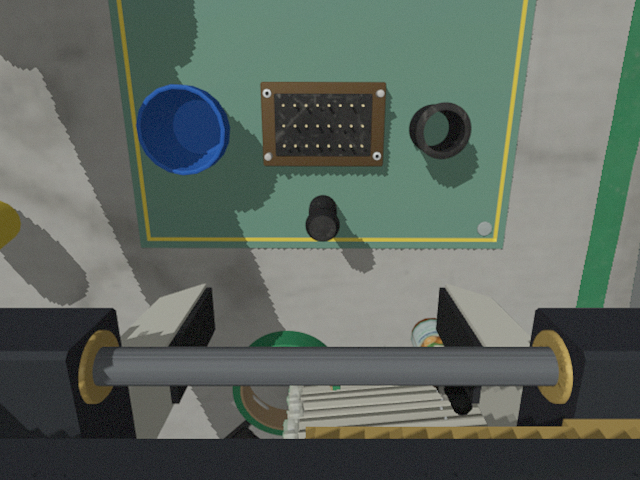

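Nest, blue cup (left of frame), loupe (right) and stamp (in front) all stand in line. The yellow cup is next.

Call:
play_rows --pt "1 -0.05 -0.6 0 0 0 0" --pt "1 -0.05 -1 0 0 0 0" --pt "1 -0.05 -1 0 0 0 0" --pt "1 -0.05 -1 0 0 0 0" --pt "1 -0.05 -1 0 0 0 0" --pt "1 -0.05 -1 0 0 0 0" --pt "1 -0.05 -1 0 0 0 0" --pt "1 -0.05 -1 0 0 0 0" --pt "1 -0.05 -1 0 0 0 0" --pt "1 -0.05 -1 0 0 0 0" --pt "1 -0.05 -0.9 0 0 0 0" --pt "1 0 0 0 0 0 0" --pt "1 0 0 0 0 0 0" --pt "1 0 0 0 0 0 0"

```text
clock: 37.7
eef_pos: [0.4612, -0.1535, 0.3539]
eef_rot: [180.0, -0.0, 147.2]
contact_force: [-0.2, 0.4, 0.9]
gripper_width: 0.0913
finger_force: 0.0
```

```bash
python3 cyl.py w12 yellow_cup
```

```text
tcp [ 0.4612 -0.1535  0.3539] [ 1.7995e+02 -1.0000e-02  1.4721e+02] J [ 70.1  29.2 -68.5 113.8  31.9  58.9  43.8] clk 37.7 w 0.09133496964354568
yellow_cup score 0.59 bbox [287. 187. 356. 263.] z 0.0 xy [ 0.4604 -0.1542] iou 0.947 r 0.486
```

View pics/w12.png

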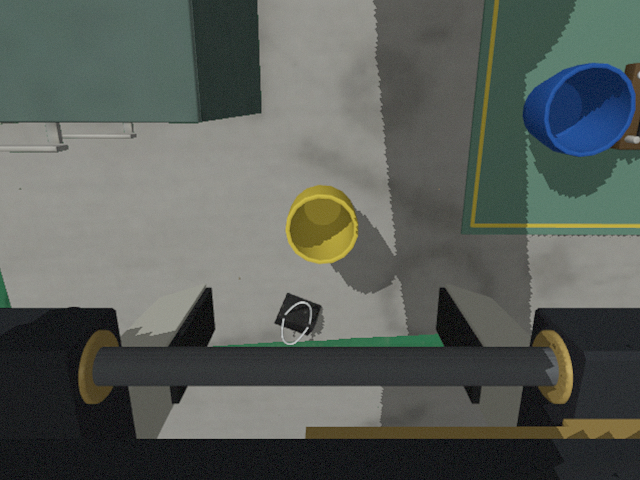

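The yellow cup is at (322,224) directly below; the cabinet corner at (260,112) leaves room.

Call:
play_rows --pt "1 0 -0.04 0.5 0 0 0" --pt "1 0 0 1 0 0 0" --pt "1 0 0 1 0 0 0" --pt "1 0 0 1 0 0 0" --pt "1 0 0 0.9 0 0 0" --pt "1 0 0 0.6 0 0 0" --pt "0.7 0 0 0 0 0 0" --pt "0 0 0 0 0 0 0" --pt "-0.6 0 0 0 0 0 0" --pt "-0.6 0 0 0 0 0 0" --pt "-0.6 0 0 0 0 0 0" --pt "-0.6 0 0 0 0 0 0" --pt "-0.6 0 0 0 0 0 0" --pt "-0.6 0 0 0 0 0 0" --pt "-0.6 0 0 0 0 0 0"

```text
clock: 39.05
eef_pos: [0.4608, -0.1551, 0.2294]
eef_rot: [-180.0, 0.1, 147.2]
contact_force: [-0.6, -0.5, 4.7]
gripper_width: 0.0472
finger_force: 30.0
```

Call:
play_rows --pt "-0.6 0 0 -0.5 0 0 0" --pt "-0.6 0 0 -1 0 0 0" --pt "-0.6 0 0 -1 0 0 0" --pt "-0.6 0 0 -0.7 0 0 0" --pt "-0.6 0 0.6 0 0 0 0" --pt "-0.6 0 0.8 0 0 0 0" --pt "-0.6 0 0.8 0 0 0 0" --pt "-0.6 0 0.4 0 0 0 0" --pt "-0.6 0 0 0 0 0 0" --pt "-0.6 0 0 0 0 0 0" --pt "-0.6 0 0 0 0 0 0"

```text
clock: 39.97
eef_pos: [0.4952, -0.101, 0.3087]
eef_rot: [-179.9, -0.0, 147.2]
contact_force: [0.2, 0.2, -1.5]
gripper_width: 0.0472
finger_force: 30.0
```

```bash
python3 - <<'E'
from cyl import *
c,im,o=look("w13",[]);cylfit(c,"blue_cup",z0=.003)
s=state();cylfit(c,"yellow_cup",z0=s["eef_pos"][2]-.2294)
E
```

```text
tcp [ 0.4952 -0.101   0.3087] [-1.7993e+02 -4.0000e-02  1.4717e+02] J [ 57.5  33.9 -62.6 113.4  36.9  55.7  33.6] clk 39.97 w 0.047208106426043596
blue_cup score 0.86 bbox [457.  57. 582. 168.] z 0.003 xy [0.491  0.0292] iou 0.971 r 0.492
yellow_cup score 0.63 bbox [263. 228. 387. 347.] z 0.07928466995514966 xy [ 0.494  -0.0999] iou 0.796 r 0.504
```

View pics/w13.png

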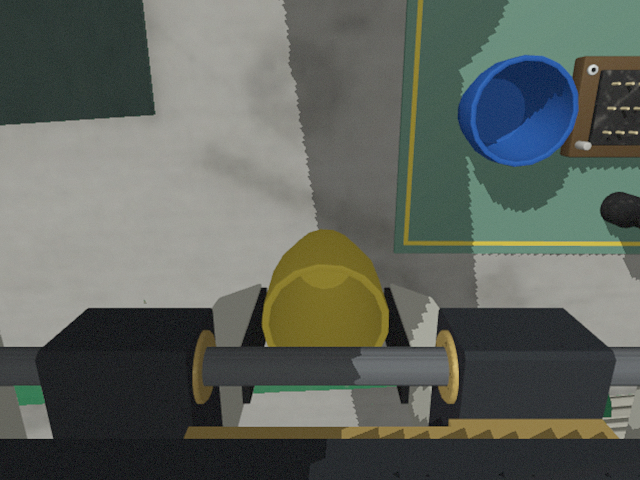

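The blue cup is at (518,110), and the yellow cup hangs straight between the fingers.

Call:
play_rows --pt "-0.6 0.4 0.5 0 0 0 0" --pt "-0.6 0.6 0.9 0 0 0 0" --pt "-0.6 0.6 0.9 0 0 0 0" --pt "-0.6 0.6 0.9 0 0 0 0" --pt "-0.6 0.5 0.8 0 0 0 0" --pt "-0.6 0.28 0.27 0 0 0 0" --pt "-0.6 0 0 0 0 0 0" --pt "-0.6 0 0 0 0 0 0" --pt "-0.6 0 0 0 0 0 0"

```text
clock: 40.87
eef_pos: [0.4911, 0.0281, 0.3087]
eef_rot: [-179.9, 0.0, 147.1]
contact_force: [-0.6, -0.1, -1.3]
gripper_width: 0.0473
finger_force: 30.0
```

Call:
play_rows --pt "-0.6 0 0 0.4 0 0 0" --pt "-0.6 0 0 0.6 0 0 0" --pt "-0.6 0 0 0.6 0 0 0" --pt "-0.6 0 0 0.4 0 0 0" --pt "-0.6 0 0 0 0 0 0" --pt "-0.6 0 0 0 0 0 0" --pt "-0.6 0 0 0 0 0 0"

```text
clock: 41.45
eef_pos: [0.4912, 0.0298, 0.2593]
eef_rot: [180.0, 0.0, 147.2]
contact_force: [-0.9, 0.1, 0.3]
gripper_width: 0.0471
finger_force: 30.0
```

Call:
play_rows --pt "-0.6 0 0 0.2 0 0 0" --pt "-0.6 0 0 0.2 0 0 0" --pt "-0.6 0 0 0.2 0 0 0" --pt "-0.6 0 0 0.2 0 0 0" --pt "-0.6 0 0 0 0 0 0" --pt "-0.6 0 0 0 0 0 0"

```text
clock: 41.95
eef_pos: [0.4908, 0.03, 0.2386]
eef_rot: [-180.0, -0.0, 147.2]
contact_force: [0.6, 0.2, -0.9]
gripper_width: 0.0473
finger_force: 30.0
```

Call:
play_rows --pt "-0.6 0 0 0.06 0 0 0" --pt "-0.6 0 0 0.05 0 0 0" --pt "-0.6 0 0 0 0 0 0" --pt "-0.6 0 0 0 0 0 0"

```text
clock: 42.28
eef_pos: [0.4911, 0.03, 0.2365]
eef_rot: [180.0, 0.0, 147.2]
contact_force: [-0.0, -0.7, 2.2]
gripper_width: 0.0476
finger_force: 30.0
```

Light contact at the seated height (0.2365, 0.2364 expected). Releasing now.

Call:
play_rows --pt "-0.6 0 0 0.02 0 0 0" --pt "-0.2 0 0 0 0 0 0" --pt "0.1 0 0 0 0 0 0" --pt "0.4 0 0 0 0 0 0" --pt "0.7 0 0 0 0 0 0" --pt "0.7 0 0 0 0 0 0" --pt "0.7 0 0 0 0 0 0" --pt "0.7 0 0 -0.4 0 0 0" --pt "0.7 0 0 -1 0 0 0" --pt "0.7 0 0 -1 0 0 0" --pt "0.7 0 0 -1 0 0 0" --pt "0.7 0 0 -1 0 0 0" --pt "0.7 0 0 -0.6 0 0 0" --pt "0.7 -1 -0.5 0 0 0 0" --pt "0.7 -1 -0.5 0 0 0 0" --pt "0.7 -1 0 0 0 0 0" --pt "0.7 0 0 0 0 0 0" --pt "0.7 0 0 0 0 0 0"

```text
clock: 43.78
eef_pos: [0.541, -0.0326, 0.3611]
eef_rot: [179.9, -0.0, 147.1]
contact_force: [0.2, 0.7, 0.1]
gripper_width: 0.0778
finger_force: 0.0
```

```bash
python3 - <<'E'
from cyl import *
c,im,o=look("w14",[]);
for q,z in(("yellow_cup",.007),("blue_cup",.003),("loupe",.003),("stamp",.003)):cylfit(c,q,z0=z)
from nest import fit
fit("w14",.003)
cs,ims,o=look("s1",[],"side");cylfit(cs,"yellow_cup","side",.007)
a=cv2.resize(im[0:340],None,fx=1,fy=1);b=cv2.resize(ims[180:310,190:430],(640,347),interpolation=cv2.INTER_CUBIC)[:260]
cv2.imwrite("pics/fin.png",np.vstack([a,b])[:,:,::-1])
E
```

```text
tcp [ 0.541  -0.0326  0.3611] [ 1.7994e+02 -2.0000e-02  1.4707e+02] J [ 49.1  33.3 -64.4 106.1  33.8  62.6  28.9] clk 43.78 w 0.0777807499746933
yellow_cup score 0.68 bbox [329.  66. 404. 146.] z 0.007 xy [0.4911 0.0303] iou 0.957 r 0.492
blue_cup score 0.84 bbox [317.  62. 391. 153.] z 0.003 xy [0.491 0.029] iou 0.182 r 0.492
loupe score 0.87 bbox [564.  80. 640. 139.] z 0.003 xy [0.5891 0.1784] iou 0.914 r 0.615
stamp score 0.82 bbox [458. 176. 508. 225.] z 0.003 xy [0.592  0.0712] iou 0.779 r 0.596
bbox [418.1, 59.8, 551.0, 149.6] 0.57
Z 0.003 xy [0.54044574 0.10796647] yaw -33.11381274511095 iou 0.9753949518794262 rect (0.09526631981134415, 0.06162259727716446)
tcp [ 0.5399 -0.0308  0.3609] [-179.98    0.    147.3 ] J [ 49.   33.2 -64.4 106.3  33.9  62.5  28.9] clk 44.08 w 0.07797562652805956
yellow_cup score 0.63 bbox [292. 203. 314. 220.] z 0.007 xy [0.4918 0.0627] iou 0.536 r 0.496
yellow_cup score 0.47 bbox [290. 215. 314. 237.] z 0.007 xy [ 0.484  -0.0141] iou 0.546 r 0.484
```

View pics/fin.png

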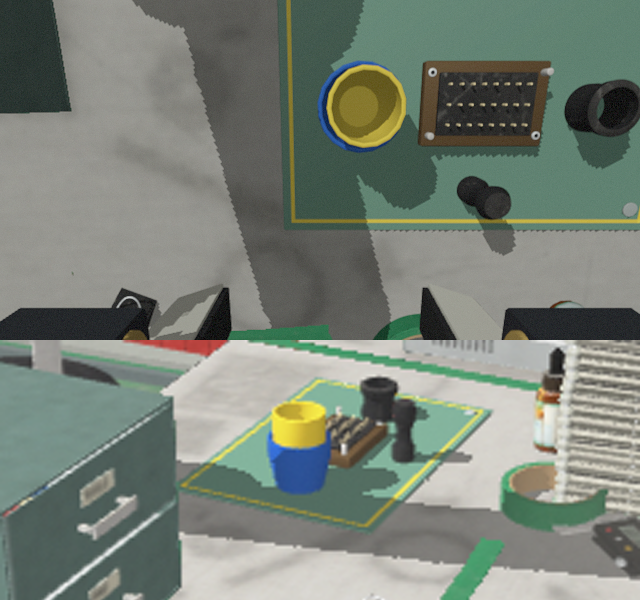

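The yellow cup is seated in the blue cup (365,107), its rim about 24 mm proud. The nest, loupe and stamp are upright and in line, and the gripper is clear of everything.

```bash
python3 -c "
from cell import *
print(close_job())"
```

```text
the job is handed in; nothing more can be done
None
```

The inspection place is set out and handed in: the nest is in the middle of the mat, the loupe, blue cup and stamp are each about 2 cm clear of it and within 3 mm of its centre lines by the last camera fit, and the yellow cup is seated in the blue cup. It took about 44 of the 120 s.

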